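# Open the cash box with the two-stage catch

## Robot

A 6-joint arm with a two-finger parallel gripper is mounted at the origin on a cart in front of the work surface, level with it; the furniture and walls round the work are solid. World frame = base frame: x ahead of the robot, y to its left, z up, the work surface at z = 0. Lengths are in mm, angles in rad, forces in N, time in s.
With the tool pointing down it reaches from about 275 to 850 mm from the base axis. Payload 5.2 kg.
Tool frame: the origin (TCP) lies at the very end of the fingers, on their centre line; the grasp point (between the pads) lies behind it (hold_point_z is the z of the grasp point in the tool frame, in mm); z points along the fingers, y is the line along which they close (so a half turn about z gives the same grasp; the last joint's range is limited). The gripper opens to 85 mm and grips with 20 to 120 N. Pads are 22 mm wide; open, the fingers measure 114 mm over their backs; the gripper's body (76 mm by 85 mm) begins 54 mm behind the grasp point. The pads swing forward as they close: fully open they stand 13 mm farther back than shut.
Start: joints at [-0.203, 0.259, 1.535, -0, 1.348, -0.203], TCP at [550.005, 0.023, 231.31] pointing down, gripper open.
Joint ranges: [-3.14, 3.14], [-0.91, 2.08], [0.19, 2.58], [-1.22, 4.36], [0.22, 2.71], [-3.12, 3.12]. Speed limits (rad/s): [2.57, 2.57, 3.14, 3.14, 3.14, 3.14].

## Interface

Orientations are given as a unit quaternion [x, y, z, w].
In Python, from cell import * gives the robot as it stands.
- The arm moves only by the shell command python3 -m creep 'ROWS'. ROWS is JSON, a list of rows, each an object of numbers: "jaw": the gripper command: -1 is shut, 1 is fully open, values between are in proportion; "dx", "dy", "dz": the shift along the tool's x, y, z in cm; "wx", "wy", "wz": the turn, a rotation vector about the tool's x, y, z in degrees. A call has 1 to 8 rows; each row shifts and turns the commanded pose from where the row before left it, along the tool's axes as they then stand; what a row does not reach is not made up. A row lasts 1/10 s, in which the tool goes at most 50 mm and 8.59 degrees, less where a joint would pass 70% of its speed; a pose out of reach is approached as far as the arm can. A call with a gripper value outside its range is refused whole. The fingers move at their own pace and stop on an object; the grip force is fixed at half the most. Time passes only in rows, so rows that do not move let the fingers close. It gives the time, the measured TCP pose, the force, the opening and the grip force at its end, in the units of the state.
- sense(): the state, without advancing time (a new reading comes with each control period).
- camera(name): name is "scene" or "side" or "wrist"; returns (picture, depth): 384x512x3 uint8, red, green, blue; 384x512 float32, mm along the optical axis (not along the pixel's ray), 0 where there is no reading.
- camera_model(name): a dict with "mtx" (3x3 intrinsics, pixels), "xyz" and "attitude" of the camera in the world. Camera axes: x right, y up, looking along -z (the intrinsics and any distortion apply to the point x, -y, -z); pixel columns grow to the right and rows downward; lengths in mm; the calibration is good to about 2 mm. A picture is of the moment at which its call begins: read the wrist's pose just before it. camera_model takes no time and is no camera call; for the wrist camera it gives the pose at the moment of the call.
- finish_job(): hands the job in; it is judged then, once.
Trained networks look in the newest picture that a camera, given by its name, has taken for a name from the list of things; names that differ only in an ending like _2 or _b are one class to them, and where a whole thing is asked for, a point or a joint stands for the part that bears it (a point fixed in the world has none). Each returns a list of dicts, best first, with "confidence" (0 to 1); they miss things now and then, are a little off and sometimes report something else, mostly with a low value. They report only what shows in the picture. A call takes as long as a camera call.
- cut_out(camera, query): "region" (384x512 bool, what is visible of it) and "rect" ([left, top, right, bottom] in pixels, round what is visible of it).
The state is a dict: "t": time; "joint_positions": joint angles; "joint_vel": joint speeds; "joint_efforts": joint torques, N m; "position": TCP position; "tcp_rot": TCP orientation; "force": force on the tool from outside, world axes, zero at the start; "moment": the same for the moment, N m; "width": finger opening in mm; "gripper_force": force on a finger pad.
Only numpy, scipy, OpenCV 4.12 (cv2) and the standard library are available. Lean on these libraries where they do the work, as an engineer would, in place of code of your own. Each camera call takes 0.05 s, during which the arm holds its last target. There are 200 camera calls.

## Task

Open the red cash box on the stall: push its yellow safety tab to the left (away from the latch) until it has been felt to go home, without ramming it against its stop, then lift the black latch lever and raise the lid until it stands open at least 45 degrees by itself. Leave the jar, price stand, tape roll and pen beside it where they are.

Things in the scene. Friction and masses are not known exactly. Their poses are not given: they have to be found in the camera images.
- cash_box_1: red steel cash box fixed to the table, 180 (x) x 243 (y) x 77 mm. Origin: centre of its underside. Its -x side is the front, facing the robot; +y is to the left. The lid is its upper part, from z = 49 to 71 mm (flat wire handle on top to 77 mm); front face at x = -87 mm.
- lid_hinge (a point): middle of the lid's rear hinge line, at x = +87, y = 0, z = 49 mm in the box frame; the lid turns about the box's y axis, its front going up.
- housing_top (a point): centre of the flat top of the steel catch housing on the front of the box, z = 46 mm; the housing spans x = -127 to -87, y = +14 to +118 mm in the box frame. A small steel cheek of the same height stands at y = -30 to -14 mm; the latch lever lies over the gap between them.
- safety_tab (a joint): travel of the yellow safety tab along the box's +y (m), 0 to 0.036; starts at 0 to 0.004, stays where left. It slides at about 2 N; somewhere from 0.005 to 0.025 (hidden, different each time) it meets a stiff pawl, then takes 9 to 12 N. 4.5 mm past that point the bolt is clear of the latch, 5.5 mm past it is a dead stop. More than 20 N on the pawl is ramming: go slowly, 10 mm/s or less.
- tab_mid (a point): middle of the upright yellow tab on top of the housing: 16 (x) x 10 (y) x 24 (z) mm, from z = 47 to 71 mm; at joint value 0 it is at x = -108.5, y = +58, z = 61 mm in the box frame. About 45 mm are free between it and the latch lever, above the housing.
- latch (a joint): angle of the black latch lever on the front of the lid (rad): 0 lying level, 0.8 fully up, its stop. Blocked at about 0.06 while the safety is on; stays where it is left (about 0.1 N m of friction). Its hook holds the lid shut below about 0.35; it may turn between pinching fingers or stay part-way.
- latch_tip (a point): middle of the lever's black grip: 30 (x) x 16 (y) x 9 (z) mm, at x = -142, y = 0, z = 58 mm in the box frame when down, free on both sides and below, so it can be pinched across y from above. When the lever has reached its stop, pulling it on upward, round the lid hinge, raises the lid.
- latch_pivot (a point): the lever's pivot on the front of the lid, at x = -100, y = 0, z = 58 mm in the box frame with the lid shut; axis along the box's y; the grip, 42 mm in front of it, swings up.
- cash_box_1_lid (a joint): angle of the lid (rad), 0 shut, 1.83 fully open. A stiff hinge (0.8 N m of friction): the lid stays where it is left.
- jar: orange-red jar with a grey lid, 74 mm wide, 84 mm high, standing right of the box; origin at the centre of its foot
- price_stand: white price card in a wooden block, 26 x 90 x 77 mm, standing in front of the box on its left; origin at the centre of its foot
- tape_roll: roll of cream tape lying flat, 98 mm across, 25 mm high, in front of the box on its right; origin at the centre of its underside
- marker_pen: red and white marker pen lying in front of the box, 135 mm long, 16 mm thick; origin at the middle of its underside

How it is judged (in metres and radians):
On the way, in this order (a step that is already met when the one before it is completed fails the run):
1. the safety tab is pushed away while the latch is still down (value of joint safety_tab above 0.008 m and value of joint latch below 0.2 rad), for 0.1 s.
2. the latch lever is lifted while the lid is still nearly shut (value of joint latch above 0.25 rad and value of joint cash_box_1_lid below 0.3 rad), for 0.1 s.
At the end, for the whole second after the job is handed in: the lid stands open at least 0.75 rad (43 degrees) by itself, at rest (value of joint cash_box_1_lid above 0.75 rad and velocity of joint cash_box_1_lid between -0.05 and 0.05 rad/s); the robot touches nothing.
It fails at once if the safety tab is rammed against its stop: more than 20 N on the pawl inside (contact force between tab_foot and pawl_face above 20 N).
It fails at once if the jar, price stand, tape roll or pen is moved more than 30 mm (distance of any of jar, price_stand, tape_roll, marker_pen from where it was at the start of the episode above 0.03 m).
It fails at once if the jar or price stand is tipped over (angle between any of jar, price_stand's own z axis and vertical above 0.5 rad).
It also fails if it takes over 72 s, if anything falls off the work surface, if the arm or the gripper's body presses on something with over 40 N, if the wrist force passes 120 N, or if a joint passes its speed limit or range.

## Working session

There is one attempt and no reset: what is moved stays moved. The work goes in short steps, Python scripts to look and compute and a shell command to move; the robot and the scene stay as the last step left them, time stands still between calls to the robot, and variables do not carry over. Pictures are saved under pics/ and viewed, at most 10 in all, crops included, and the job is handed in when it is done.

```bash
mkdir -p pics; cat > h.py <<'E'
from cell import *
import numpy as np, cv2
from scipy.spatial.transform import Rotation as R
def cloud(name):
    p,d=camera(name); m=camera_model(name); return p,d,world(m,d)
def world(m,d):
    K=np.array(m["mtx"]); v,u=np.mgrid[0:384,0:512]
    x=(u-K[0,2])/K[0,0]*d; y=(v-K[1,2])/K[1,1]*d
    c=np.stack([x,-y,-d],-1); a=np.array(m["attitude"])
    r=R.from_quat(a).as_matrix() if a.size==4 else a.reshape(3,3)
    return c@r.T+np.array(m["xyz"])
E
python3 - <<'E'
from h import *
s=sense(); print(s["t"],s["position"],s["tcp_rot"],s["width"])
import cell; print([n for n in dir(cell) if 'hold' in n], getattr(cell,'hold_point_z',None))
ims=[]
for n in ["scene","wrist"]:
    p,d,W=cloud(n); ims.append(p)
    print(n,camera_model(n)["xyz"])
    for q in ["safety_tab","latch","cash_box_1","housing_top","jar","price_stand","tape_roll","marker_pen"]:
        for o in cut_out(n,q)[:1]:
            g=o["region"]&(d>0); w=W[g]
            if len(w): print(q,round(o["confidence"],2),o["rect"],g.sum(),np.median(w,0).round(1),np.percentile(w,3,0).round(1),np.percentile(w,97,0).round(1))
cv2.imwrite("pics/a.png",cv2.resize(np.hstack(ims),(800,300))[:,:,::-1])
E
```

```text
0.0 [5.49476129e+02 1.22814463e-01 2.30489106e+02] [ 7.07102605e-01  7.07110380e-01 -5.02476692e-04 -7.50263854e-04] 85.39792160575944
['hold_point_z'] -18.700000000000003
scene [  42.70713995 -621.64373136  542.43346156]
safety_tab 0.41 [183.7, 145.6, 309.9, 220.6] 5775 [627.9  11.2  69.8] [555.8 -81.4  12. ] [756.3 146.8  72.6]
latch 0.69 [199.0, 184.2, 219.3, 195.1] 139 [555.7  34.   60.3] [526.7  29.2  39.5] [578.8  45.2  64.3]
cash_box_1 0.6 [181.1, 145.7, 307.6, 225.0] 5846 [628.4  10.8  69.7] [555.9 -81.5  10.7] [757.2 147.2  72.7]
housing_top 0.59 [181.5, 145.5, 309.1, 223.6] 5871 [627.6  12.   69.7] [555.8 -81.4  10.1] [757.7 148.1  72.6]
jar 0.77 [285.3, 179.9, 318.7, 233.9] 1361 [ 649.2 -153.    62.2] [ 634.2 -173.5    9.1] [ 693.4 -113.6   85. ]
price_stand 0.6 [134.7, 162.7, 154.3, 203.3] 369 [479.7 207.4  21.7] [464.9 181.9   2.4] [496.7 255.8  72.4]
tape_roll 0.93 [232.1, 223.8, 280.7, 259.4] 1160 [ 528.9 -132.6   18.3] [ 487.7 -174.3    0.6] [575.4 -86.6  25.7]
marker_pen 0.5 [168.4, 208.0, 184.3, 243.2] 272 [442.4  32.8  13.5] [ 4.222e+02 -1.580e+01 -2.000e-01] [468.4  99.6  17.1]
wrist [548.49166457  65.72505412 374.47204396]
safety_tab 0.76 [267.2, 55.1, 294.6, 79.1] 478 [569.2  98.2  59.9] [559.8  91.9  49.2] [580.6 108.1  72.4]
latch 0.8 [230.4, 120.2, 296.6, 147.2] 1185 [555.3  40.5  62.4] [524.8  31.   43.9] [581.9  48.6  64.7]
cash_box_1 0.86 [231.8, 0.0, 512.0, 256.9] 57331 [661.8  56.1  71.1] [558.1 -67.9  45.6] [756.3 144.1  72.9]
housing_top 0.92 [229.1, 1.2, 510.4, 259.2] 57166 [661.9  56.8  71.1] [558.6 -67.7  45.7] [756.1 144.1  72.9]
jar 0.47 [229.5, 120.9, 296.1, 148.2] 1157 [555.3  40.6  62.4] [524.9  32.6  58.5] [582.   48.8  64.7]
tape_roll 0.65 [200.6, 229.2, 285.6, 313.8] 3323 [ 530.8 -127.4   23.9] [ 487.7 -168.6    0.5] [575.1 -77.3  25.9]
marker_pen 0.78 [139.2, 57.8, 186.9, 180.1] 1910 [447.2  52.1  14.6] [421.7 -10.1   0.6] [469.3 107.3  17. ]
```

View pics/a.png

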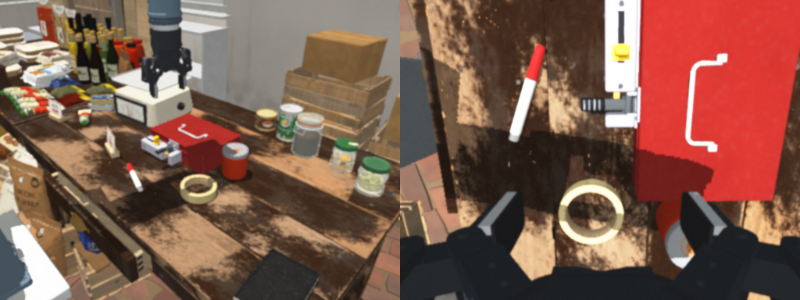

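The scene shows the closed box with the jar, tape, pen and stand around it. In the wrist view (full scale) the yellow tab is near (281,67) and the lever grip near (240,133). Next I need the box yaw and accurate points, with a second view as a check.

```bash
cat > m.py <<'E'
from h import *
def box():
    p,d,W=cloud("wrist"); 
    o=cut_out("wrist","cash_box_1")[0]; q=p.astype(int)
    red=(q[...,0]>110)&(q[...,1]<60)&(q[...,2]<70)&o["region"]&(abs(W[...,2]-71)<4)
    ys=W[red][:,:2]; 
    # front edge of lid: min x per y-bin, robust line
    e=[]
    for y in np.arange(-50,135,6):
        s=ys[abs(ys[:,1]-y)<3]
        if len(s)>40: e.append((y,np.percentile(s[:,0],.5)))
    e=np.array(e); c=np.polyfit(e[:,0],e[:,1],1)
    for _ in range(3):
        r=e[:,1]-np.polyval(c,e[:,0]); k=abs(r)<2.5; c=np.polyfit(e[k,0],e[k,1],1)
    print("front edge x=%.4f*y+%.1f"%tuple(c),"resid",r.std().round(2),"minAreaRect",cv2.minAreaRect(ys.astype(np.float32)), "lid z",np.median(W[red][:,2]).round(1),"ymin/max",np.percentile(ys[:,1],[.3,99.7]))
    for n in ["safety_tab","latch"]:
        for o in cut_out("wrist",n)[:1]:
            g=o["region"]&(d>0)
            zt={"safety_tab":68,"latch":57}[n]
            w=W[g&(W[...,2]>zt)]
            print(n,o["confidence"],"z",np.median(w[:,2]),cv2.minAreaRect(w[:,:2].astype(np.float32)),np.percentile(w,[1,99],axis=0).round(1).tolist())
if __name__=="__main__": box()
E
python3 m.py; python3 -m creep '[{"jaw":-1,"dx":4},{"dx":3,"jaw":-1}, {"jaw":-1},{"jaw":-1},{"jaw":-1}]'; python3 m.py
python3 - <<'E'
from h import *
p,d=camera("wrist"); cv2.imwrite("pics/b.png",p[:,:,::-1])
E
```

```text
front edge x=-0.0213*y+593.8 resid 1.8 minAreaRect ((677.8731079101562, 34.28699493408203), (173.22415161132812, 228.10809326171875), 0.22155457735061646) lid z 71.2 ymin/max [-77.99891204 147.53228134]
safety_tab 0.59 z 70.81458907182258 ((570.2343139648438, 99.25177001953125), (15.51110553741455, 9.629756927490234), 0.22324277460575104) [[562.5, 94.4, 68.5], [577.9, 104.0, 72.8]]
latch 0.89 z 62.42768737810911 ((552.7290649414062, 40.152488708496094), (61.396480560302734, 20.299989700317383), 0.3022172152996063) [[523.2, 31.0, 58.8], [583.0, 49.5, 65.3]]
front edge x=-0.0228*y+593.9 resid 3.08 minAreaRect ((677.678955078125, 34.490936279296875), (172.66140747070312, 228.06924438476562), 0.2974430322647095) lid z 71.2 ymin/max [-77.89025608 147.54765886]
safety_tab 0.96 z 71.01216137118152 ((570.2218627929688, 99.22930145263672), (15.548806190490723, 9.772216796875), 0.849659264087677) [[562.5, 94.4, 68.4], [578.0, 104.0, 72.9]]
latch 0.95 z 62.411678079530276 ((552.6729736328125, 39.53777313232422), (61.06093978881836, 21.826738357543945), 1.92634916305542) [[523.1, 30.5, 58.8], [583.0, 49.9, 65.2]]$[0]: bad value
```

View pics/b.png

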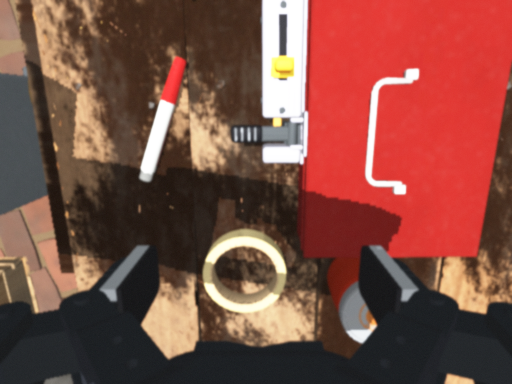

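The picture confirms the tab near (283,66), the grip near (247,133), and a box that is nearly square to the axes. The move was refused, so I'll resend it with all fields.

```bash
python3 -m creep '[{"jaw":-1,"dx":2.5,"dy":0.6,"dz":0,"wx":0,"wy":0,"wz":0},{"jaw":-1,"dx":2.5,"dy":0.6,"dz":0,"wx":0,"wy":0,"wz":0},{"jaw":-1,"dx":2.3,"dy":0.65,"dz":0,"wx":0,"wy":0,"wz":0},{"jaw":-1,"dx":0,"dy":0,"dz":3,"wx":0,"wy":0,"wz":0},{"jaw":-1,"dx":0,"dy":0,"dz":3,"wx":0,"wy":0,"wz":0},{"jaw":-1,"dx":0,"dy":0,"dz":3,"wx":0,"wy":0,"wz":0},{"jaw":-1,"dx":0,"dy":0,"dz":3,"wx":0,"wy":0,"wz":0},{"jaw":-1,"dx":0,"dy":0,"dz":0,"wx":0,"wy":0,"wz":0}]'
python3 - <<'E'
from h import *
p,d,W=cloud("wrist")
o=cut_out("wrist","latch")[0]; g=o["region"]&(d>0)
w=W[g]; w=w[(w[:,0]<551)&(w[:,2]>55)]
print(o["confidence"],len(w),np.percentile(w,[2,50,98],axis=0).round(1))
print(sense())
cv2.imwrite("pics/c.png",p[:,:,::-1])
E
```

```text
t: 2.15
position: [565.3, 73.2, 107.2]
tcp_rot: [0.707, 0.707, -0.003, -0.003]
force: [-0.4, 0.8, -0.5]
width: 0.1
gripper_force: 0.0
0.56 682 [[525.   33.7  60.6]
 [533.4  43.   65.5]
 [542.8  48.   67.4]]
{'t': 2.25, 'joint_positions': array([-6.67547054e-02,  4.05132869e-01,  1.63732601e+00,  3.39071754e-06,
        1.10001217e+00, -6.67612287e-02]), 'joint_vel': array([-0.00034355, -0.02883584, -0.03548217,  0.00041804, -0.00179994,
        0.00050559]), 'joint_efforts': array([ 3.77821655e-02, -4.74635804e+01, -2.39687204e+01, -1.53258548e-03,
        4.42930148e-02, -6.61707463e-05]), 'position': array([568.5010065 ,  73.04181604, 111.49816223]), 'tcp_rot': array([ 7.07104951e-01,  7.07108475e-01, -2.88012907e-04, -3.31578166e-04]), 'force': array([ 0.01632177, -0.5701222 , -0.03336098]), 'moment': array([-0.00302603, -0.00274536,  0.02440058]), 'gripper_force': 0.0, 'width': -0.036098443134821724}
```

View pics/c.png

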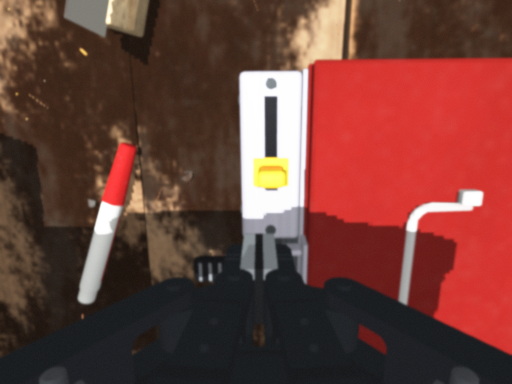

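The fingertips sit between the lever and the tab (270,172), clear of the lid. I'll descend.

```bash
python3 -m creep '[{"jaw":-1,"dx":0,"dy":0,"dz":2,"wx":0,"wy":0,"wz":0},{"jaw":-1,"dx":0,"dy":0,"dz":1.5,"wx":0,"wy":0,"wz":0},{"jaw":-1,"dx":0,"dy":0,"dz":1.2,"wx":0,"wy":0,"wz":0},{"jaw":-1,"dx":0,"dy":0,"dz":0.8,"wx":0,"wy":0,"wz":0},{"jaw":-1,"dx":0,"dy":0,"dz":0.4,"wx":0,"wy":0,"wz":0},{"jaw":-1,"dx":0,"dy":0,"dz":0,"wx":0,"wy":0,"wz":0},{"jaw":-1,"dx":0,"dy":0,"dz":0,"wx":0,"wy":0,"wz":0}]'
python3 -m creep '[{"jaw":-1,"dx":0.1,"dy":0,"dz":0,"wx":0,"wy":0,"wz":0},{"jaw":-1,"dx":0.1,"dy":0,"dz":0,"wx":0,"wy":0,"wz":0},{"jaw":-1,"dx":0.1,"dy":0,"dz":0,"wx":0,"wy":0,"wz":0},{"jaw":-1,"dx":0.1,"dy":0,"dz":0,"wx":0,"wy":0,"wz":0},{"jaw":-1,"dx":0.1,"dy":0,"dz":0,"wx":0,"wy":0,"wz":0},{"jaw":-1,"dx":0.1,"dy":0,"dz":0,"wx":0,"wy":0,"wz":0},{"jaw":-1,"dx":0.1,"dy":0,"dz":0,"wx":0,"wy":0,"wz":0}]'
```

```text
t: 2.95
position: [569.0, 73.0, 52.9]
tcp_rot: [0.707, 0.707, 0.0, 0.0]
force: [0.6, -0.4, 0.5]
width: 0.1
gripper_force: 0.0
t: 3.65
position: [568.5, 80.1, 52.3]
tcp_rot: [0.707, 0.707, -0.0, -0.0]
force: [0.6, 0.0, 0.1]
width: 0.3
gripper_force: 0.0
```

```bash
for i in 1; do python3 -m creep '[{"jaw":-1,"dx":0.1,"dy":0,"dz":0,"wx":0,"wy":0,"wz":0},{"jaw":-1,"dx":0.1,"dy":0,"dz":0,"wx":0,"wy":0,"wz":0},{"jaw":-1,"dx":0.1,"dy":0,"dz":0,"wx":0,"wy":0,"wz":0},{"jaw":-1,"dx":0.05,"dy":0,"dz":0,"wx":0,"wy":0,"wz":0},{"jaw":-1,"dx":0.05,"dy":0,"dz":0,"wx":0,"wy":0,"wz":0},{"jaw":-1,"dx":0.05,"dy":0,"dz":0,"wx":0,"wy":0,"wz":0}]'; done
python3 -m creep '[{"jaw":-1,"dx":0.05,"dy":0,"dz":0,"wx":0,"wy":0,"wz":0},{"jaw":-1,"dx":0.05,"dy":0,"dz":0,"wx":0,"wy":0,"wz":0},{"jaw":-1,"dx":0.05,"dy":0,"dz":0,"wx":0,"wy":0,"wz":0}]'
python3 -m creep '[{"jaw":-1,"dx":0.05,"dy":0,"dz":0,"wx":0,"wy":0,"wz":0},{"jaw":-1,"dx":0.05,"dy":0,"dz":0,"wx":0,"wy":0,"wz":0},{"jaw":-1,"dx":0.05,"dy":0,"dz":0,"wx":0,"wy":0,"wz":0}]'
```

```text
t: 4.25
position: [568.5, 84.2, 52.3]
tcp_rot: [0.707, 0.707, -0.0, 0.0]
force: [-0.1, -2.3, -1.0]
width: -0.1
gripper_force: 1.0
t: 4.55
position: [568.5, 86.0, 52.3]
tcp_rot: [0.707, 0.707, -0.0, -0.0]
force: [-1.5, -2.6, 0.1]
width: 0.6
gripper_force: 1.0
t: 4.85
position: [568.5, 87.6, 52.3]
tcp_rot: [0.707, 0.707, -0.0, -0.0]
force: [-0.6, -1.0, -1.2]
width: 0.3
gripper_force: 1.0
```

```bash
python3 -m creep '[{"jaw":-1,"dx":0.05,"dy":0,"dz":0,"wx":0,"wy":0,"wz":0},{"jaw":-1,"dx":0.05,"dy":0,"dz":0,"wx":0,"wy":0,"wz":0},{"jaw":-1,"dx":0.05,"dy":0,"dz":0,"wx":0,"wy":0,"wz":0}]' | grep -E "posi|force: \["
python3 -m creep '[{"jaw":-1,"dx":0.05,"dy":0,"dz":0,"wx":0,"wy":0,"wz":0},{"jaw":-1,"dx":0.05,"dy":0,"dz":0,"wx":0,"wy":0,"wz":0},{"jaw":-1,"dx":0.05,"dy":0,"dz":0,"wx":0,"wy":0,"wz":0}]'| grep -E "posi|force: \["
```

```text
position: [568.5, 89.1, 52.3]
force: [-1.1, -2.0, 0.3]
position: [568.5, 90.6, 52.3]
force: [-0.0, -2.2, 0.2]
```

```bash
python3 -c "
from cell import *
for i in range(3): print(sense()['force'],sense()['position'])"
```

```text
[-0.04846273 -2.22057092  0.18886643] [568.46954652  90.58036642  52.32414906]
[-0.04846273 -2.22057092  0.18886643] [568.46954652  90.58036642  52.32414906]
[-0.04846273 -2.22057092  0.18886643] [568.46954652  90.58036642  52.32414906]
```

```bash
python3 -m creep '[{"jaw":-1,"dx":0.05,"dy":0,"dz":0,"wx":0,"wy":0,"wz":0},{"jaw":-1,"dx":0.05,"dy":0,"dz":0,"wx":0,"wy":0,"wz":0},{"jaw":-1,"dx":0.05,"dy":0,"dz":0,"wx":0,"wy":0,"wz":0}]' | grep -E "posi|force: \["
python3 -m creep '[{"jaw":-1,"dx":0.05,"dy":0,"dz":0,"wx":0,"wy":0,"wz":0},{"jaw":-1,"dx":0.05,"dy":0,"dz":0,"wx":0,"wy":0,"wz":0},{"jaw":-1,"dx":0.05,"dy":0,"dz":0,"wx":0,"wy":0,"wz":0}]'| grep -E "posi|force: \["
```

```text
position: [568.5, 92.1, 52.3]
force: [0.3, -1.6, -0.4]
position: [568.5, 93.6, 52.3]
force: [0.2, -2.4, 0.5]
```

```bash
python3 -m creep '[{"jaw":-1,"dx":0.05,"dy":0,"dz":0,"wx":0,"wy":0,"wz":0},{"jaw":-1,"dx":0.05,"dy":0,"dz":0,"wx":0,"wy":0,"wz":0},{"jaw":-1,"dx":0.05,"dy":0,"dz":0,"wx":0,"wy":0,"wz":0}]' | grep -E "posi|force: \["
python3 -m creep '[{"jaw":-1,"dx":0.05,"dy":0,"dz":0,"wx":0,"wy":0,"wz":0},{"jaw":-1,"dx":0.05,"dy":0,"dz":0,"wx":0,"wy":0,"wz":0},{"jaw":-1,"dx":0.05,"dy":0,"dz":0,"wx":0,"wy":0,"wz":0}]'| grep -E "posi|force: \["
```

```text
position: [568.4, 95.1, 52.3]
force: [-0.8, -1.6, -0.2]
position: [568.4, 95.9, 52.3]
force: [-0.6, -6.8, 0.7]
```

```bash
python3 -m creep '[{"jaw":-1,"dx":0.05,"dy":0,"dz":0,"wx":0,"wy":0,"wz":0},{"jaw":-1,"dx":0.05,"dy":0,"dz":0,"wx":0,"wy":0,"wz":0}]' | grep -E "posi|force: \["
python3 -m creep '[{"jaw":-1,"dx":0.05,"dy":0,"dz":0,"wx":0,"wy":0,"wz":0}]'| grep -E "posi|force: \["
```

```text
position: [568.5, 96.0, 52.3]
force: [-1.2, -9.0, 0.5]
position: [568.5, 96.3, 52.4]
force: [-1.5, -9.1, 1.1]
```

```bash
for k in 1; do python3 -m creep '[{"jaw":-1,"dx":0.05,"dy":0,"dz":0,"wx":0,"wy":0,"wz":0},{"jaw":-1,"dx":0.05,"dy":0,"dz":0,"wx":0,"wy":0,"wz":0}]' | grep -E "posi|force: \["; done
python3 -m creep '[{"jaw":-1,"dx":0.05,"dy":0,"dz":0,"wx":0,"wy":0,"wz":0},{"jaw":-1,"dx":0.05,"dy":0,"dz":0,"wx":0,"wy":0,"wz":0}]' | grep -E "posi|force: \["
python3 -m creep '[{"jaw":-1,"dx":0.05,"dy":0,"dz":0,"wx":0,"wy":0,"wz":0},{"jaw":-1,"dx":0.05,"dy":0,"dz":0,"wx":0,"wy":0,"wz":0}]' | grep -E "posi|force: \["
```

```text
position: [568.4, 97.2, 52.3]
force: [-1.9, -9.7, 1.7]
position: [568.5, 98.1, 52.3]
force: [-1.7, -8.7, 1.3]
position: [568.4, 99.0, 52.3]
force: [-1.3, -10.6, 1.1]
```

```bash
python3 -m creep '[{"jaw":-1,"dx":0.05,"dy":0,"dz":0,"wx":0,"wy":0,"wz":0},{"jaw":-1,"dx":0.05,"dy":0,"dz":0,"wx":0,"wy":0,"wz":0}]' | grep -E "posi|force: \["
python3 -m creep '[{"jaw":-1,"dx":0.03,"dy":0,"dz":0,"wx":0,"wy":0,"wz":0},{"jaw":-1,"dx":0.03,"dy":0,"dz":0,"wx":0,"wy":0,"wz":0}]' | grep -E "posi|force: \["
```

```text
position: [568.4, 99.9, 52.3]
force: [-0.7, -11.3, 1.0]
position: [568.4, 100.4, 52.3]
force: [-2.0, -11.2, 1.0]
```

```bash
python3 -m creep '[{"jaw":-1,"dx":0.03,"dy":0,"dz":0,"wx":0,"wy":0,"wz":0},{"jaw":-1,"dx":0,"dy":0,"dz":0,"wx":0,"wy":0,"wz":0}]' | grep -E "posi|force: \["
python3 -m creep '[{"jaw":-1,"dx":0.03,"dy":0,"dz":0,"wx":0,"wy":0,"wz":0},{"jaw":-1,"dx":0,"dy":0,"dz":0,"wx":0,"wy":0,"wz":0}]' | grep -E "posi|force: \["
```

```text
position: [568.4, 100.7, 52.3]
force: [-1.5, -10.9, 2.0]
position: [568.4, 101.0, 52.4]
force: [-2.1, -10.8, 0.9]
```

```bash
python3 -m creep '[{"jaw":-1,"dx":0.03,"dy":0,"dz":0,"wx":0,"wy":0,"wz":0},{"jaw":-1,"dx":0,"dy":0,"dz":0,"wx":0,"wy":0,"wz":0}]' | grep -E "posi|force: \["
python3 -m creep '[{"jaw":-1,"dx":0.02,"dy":0,"dz":0,"wx":0,"wy":0,"wz":0},{"jaw":-1,"dx":0,"dy":0,"dz":0,"wx":0,"wy":0,"wz":0}]' | grep -E "posi|force: \["
```

```text
position: [568.4, 101.3, 52.3]
force: [-2.4, -11.0, 0.8]
position: [568.4, 101.4, 52.4]
force: [-1.2, -11.3, 1.5]
```

```bash
python3 -m creep '[{"jaw":-1,"dx":0.03,"dy":0,"dz":0,"wx":0,"wy":0,"wz":0},{"jaw":-1,"dx":0,"dy":0,"dz":0,"wx":0,"wy":0,"wz":0}]' | grep -E "posi|force: \["
```

```text
position: [568.4, 101.4, 52.4]
force: [-1.9, -12.0, 1.7]
```

The stop was felt gently, at 12 N with the position stalled, so the tab is home. I'll back off, rise, turn the tool 90° and measure the grip.

```bash
python3 -m creep '[{"jaw":-1,"dx":-0.3,"dy":0,"dz":0,"wx":0,"wy":0,"wz":0},{"jaw":-1,"dx":-0.7,"dy":0,"dz":0,"wx":0,"wy":0,"wz":0},{"jaw":-1,"dx":-0.3,"dy":0,"dz":-2,"wx":0,"wy":0,"wz":0},{"jaw":-1,"dx":0,"dy":0,"dz":-4,"wx":0,"wy":0,"wz":0},{"jaw":-1,"dx":0,"dy":0,"dz":-4,"wx":0,"wy":0,"wz":0},{"jaw":-1,"dx":-1.5,"dy":-1.2,"dz":-2,"wx":0,"wy":0,"wz":-8},{"jaw":-1,"dx":0,"dy":0,"dz":0,"wx":0,"wy":0,"wz":-8},{"jaw":-1,"dx":0,"dy":0,"dz":0,"wx":0,"wy":0,"wz":-8}]' >/dev/null
python3 -m creep '[{"jaw":-0.2,"dx":0,"dy":0,"dz":0,"wx":0,"wy":0,"wz":-8},{"jaw":-0.2,"dx":0,"dy":0,"dz":0,"wx":0,"wy":0,"wz":-8},{"jaw":-0.2,"dx":0,"dy":0,"dz":0,"wx":0,"wy":0,"wz":-8},{"jaw":-0.2,"dx":0,"dy":0,"dz":0,"wx":0,"wy":0,"wz":-8},{"jaw":-0.2,"dx":0,"dy":0,"dz":0,"wx":0,"wy":0,"wz":-8},{"jaw":-0.2,"dx":0,"dy":0,"dz":0,"wx":0,"wy":0,"wz":-8},{"jaw":-0.2,"dx":0,"dy":0,"dz":0,"wx":0,"wy":0,"wz":-8},{"jaw":-0.2,"dx":0,"dy":0,"dz":0,"wx":0,"wy":0,"wz":-8}]' >/dev/null
python3 -m creep '[{"jaw":-0.2,"dx":0,"dy":0,"dz":0,"wx":0,"wy":0,"wz":-2},{"jaw":-0.2,"dx":0,"dy":0,"dz":0,"wx":0,"wy":0,"wz":0},{"jaw":-0.2,"dx":0,"dy":0,"dz":0,"wx":0,"wy":0,"wz":0}]'
cat > g.py <<'E'
from h import *
import sys
s=sense(); p,d,W=cloud("wrist"); o=cut_out("wrist","latch")
if o:
    o=o[0]; w=W[o["region"]&(d>0)]; print(o["confidence"],o["rect"])
    w=w[(w[:,2]>52)]; g=w[w[:,0]<548]
    for a in (w,g): print(len(a),np.percentile(a,[2,50,98],axis=0).round(1).tolist() if len(a) else "")
print(R.from_quat(s["tcp_rot"]).as_matrix().round(3).tolist(),s["position"],s["width"],s["joint_positions"].round(2))
cv2.imwrite(sys.argv[1],p[:,:,::-1])
E
python3 g.py pics/d.png
```

```text
t: 10.85
position: [556.6, 76.2, 172.3]
tcp_rot: [0.001, 1.0, 0.0, 0.0]
force: [0.1, 1.2, -0.1]
width: 34.1
gripper_force: 0.0
0.87 [199.9, 149.3, 227.9, 227.1]
1553 [[522.9, 31.2, 58.4], [552.0, 40.1, 62.4], [580.8, 49.1, 65.0]]
698 [[522.3, 32.2, 59.8], [534.4, 40.0, 63.3], [547.7, 47.2, 65.1]]
[[-1.0, 0.001, 0.0], [0.001, 1.0, 0.0], [-0.0, 0.0, -1.0]] [556.55231961  76.21054536 172.31791534] 34.092802599725474 [-0.06  0.33  1.59  0.    1.22 -1.63]
```

View pics/d.png

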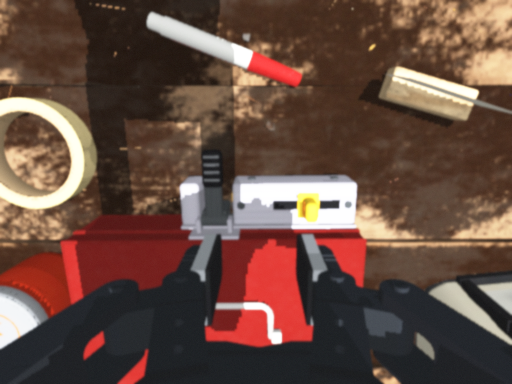

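The lever grip is at (211,168) and the tab (308,207) has visibly moved left. The grip centre measures (536,40), top about 63, so I'll descend over it.

```bash
python3 -m creep '[{"jaw":-0.2,"dx":1.1,"dy":-1.8,"dz":0,"wx":0,"wy":0,"wz":0},{"jaw":-0.2,"dx":1.1,"dy":-1.8,"dz":0,"wx":0,"wy":0,"wz":0},{"jaw":-0.2,"dx":0,"dy":0,"dz":3,"wx":0,"wy":0,"wz":0},{"jaw":-0.2,"dx":0,"dy":0,"dz":3,"wx":0,"wy":0,"wz":0},{"jaw":-0.2,"dx":0,"dy":0,"dz":2,"wx":0,"wy":0,"wz":0},{"jaw":-0.2,"dx":0,"dy":0,"dz":0,"wx":0,"wy":0,"wz":0},{"jaw":-0.2,"dx":0,"dy":0,"dz":0,"wx":0,"wy":0,"wz":0}]'
python3 -m creep '[{"jaw":-0.2,"dx":0,"dy":0,"dz":1.5,"wx":0,"wy":0,"wz":0},{"jaw":-0.2,"dx":0,"dy":0,"dz":1.5,"wx":0,"wy":0,"wz":0},{"jaw":-0.2,"dx":0,"dy":0,"dz":1,"wx":0,"wy":0,"wz":0},{"jaw":-0.2,"dx":0,"dy":0,"dz":0.9,"wx":0,"wy":0,"wz":0},{"jaw":-0.2,"dx":0,"dy":0,"dz":0,"wx":0,"wy":0,"wz":0},{"jaw":-0.2,"dx":0,"dy":0,"dz":0,"wx":0,"wy":0,"wz":0}]'
```

```text
t: 11.65
position: [534.7, 40.0, 92.6]
tcp_rot: [0.0, 1.0, 0.0, -0.0]
force: [0.7, -0.5, 0.7]
width: 34.1
gripper_force: 0.0
t: 12.25
position: [534.9, 40.0, 43.7]
tcp_rot: [-0.0, 1.0, -0.0, 0.0]
force: [-0.2, 0.2, 0.0]
width: 34.6
gripper_force: 0.0
```

```bash
python3 -m creep '[{"jaw":-1,"dx":0,"dy":0,"dz":0,"wx":0,"wy":0,"wz":0},{"jaw":-1,"dx":0,"dy":0,"dz":0,"wx":0,"wy":0,"wz":0},{"jaw":-1,"dx":0,"dy":0,"dz":0,"wx":0,"wy":0,"wz":0},{"jaw":-1,"dx":0,"dy":0,"dz":0,"wx":0,"wy":0,"wz":0},{"jaw":-1,"dx":0,"dy":0,"dz":0,"wx":0,"wy":0,"wz":0},{"jaw":-1,"dx":0,"dy":0,"dz":0,"wx":0,"wy":0,"wz":0}]'
python3 - <<'E'
import numpy as np
# grip TCP path: pivot offset; lever up 0..0.8 then lid
def rot(v,a): # front goes up: (-x)->(+z)
    c,s=np.cos(a),np.sin(a); return np.array([c*v[0]+s*v[1], -s*v[0]+c*v[1]])
r0=np.array([-43.,0]); prev=r0
for a in np.arange(.1,.81,.1):
    r=rot(r0,a); print("lever %.1f"%a,(r-prev).round(1)); prev=r
piv=np.array([-187.,9.]); g0=piv+prev; prev=g0
for a in np.arange(.1,1.11,.1):
    r=rot(g0,a); print("lid %.1f"%a,(r-prev).round(1)); prev=r
E
```

```text
t: 12.85
position: [535.1, 40.0, 44.0]
tcp_rot: [-0.0, 1.0, -0.0, 0.001]
force: [-0.8, -0.2, 6.3]
width: 14.4
gripper_force: 60.1
lever 0.1 [0.2 4.3]
lever 0.2 [0.6 4.2]
lever 0.3 [1.1 4.2]
lever 0.4 [1.5 4. ]
lever 0.5 [1.9 3.9]
lever 0.6 [2.2 3.7]
lever 0.7 [2.6 3.4]
lever 0.8 [2.9 3.1]
lid 0.1 [ 5.1 21.5]
lid 0.2 [ 7.2 20.8]
lid 0.3 [ 9.2 20. ]
lid 0.4 [11.2 19. ]
lid 0.5 [13.  17.8]
lid 0.6 [14.7 16.4]
lid 0.7 [16.3 14.9]
lid 0.8 [17.7 13.2]
lid 0.9 [18.9 11.3]
lid 1.0 [20.   9.4]
lid 1.1 [20.8  7.3]
```

Pinched (60 N, 14 mm). I'll raise the lever along its arc.

```bash
python3 -m creep '[{"jaw":-1,"dx":-0.02,"dy":0,"dz":-0.43,"wx":0,"wy":0,"wz":0},{"jaw":-1,"dx":-0.06,"dy":0,"dz":-0.42,"wx":0,"wy":0,"wz":0},{"jaw":-1,"dx":0,"dy":0,"dz":0,"wx":0,"wy":0,"wz":0}]'
python3 -m creep '[{"jaw":-1,"dx":-0.11,"dy":0,"dz":-0.42,"wx":0,"wy":0,"wz":0},{"jaw":-1,"dx":-0.15,"dy":0,"dz":-0.4,"wx":0,"wy":0,"wz":0},{"jaw":-1,"dx":-0.19,"dy":0,"dz":-0.39,"wx":0,"wy":0,"wz":0},{"jaw":-1,"dx":-0.22,"dy":0,"dz":-0.37,"wx":0,"wy":0,"wz":0},{"jaw":-1,"dx":-0.26,"dy":0,"dz":-0.34,"wx":0,"wy":0,"wz":0},{"jaw":-1,"dx":-0.29,"dy":0,"dz":-0.31,"wx":0,"wy":0,"wz":0},{"jaw":-1,"dx":0,"dy":0,"dz":0,"wx":0,"wy":0,"wz":0},{"jaw":-1,"dx":0,"dy":0,"dz":0,"wx":0,"wy":0,"wz":0}]'
python3 g.py pics/e.png
```

```text
t: 13.15
position: [535.3, 40.0, 51.0]
tcp_rot: [0.0, 1.0, 0.0, -0.0]
force: [5.7, -0.5, -8.2]
width: 14.2
gripper_force: 59.6
t: 13.95
position: [540.9, 40.0, 73.0]
tcp_rot: [-0.0, 1.0, 0.0, -0.007]
force: [-14.0, -3.6, -1.6]
width: 14.4
gripper_force: 59.5
0.82 [234.7, 233.0, 278.0, 335.8]
3574 [[526.3, 31.1, 64.9], [549.3, 39.6, 85.5], [581.5, 48.4, 93.0]]
1669 [[526.1, 32.7, 85.5], [534.4, 40.0, 90.1], [547.5, 46.9, 93.1]]
[[-1.0, -0.0, -0.014], [-0.0, 1.0, 0.0], [0.014, 0.0, -1.0]] [540.92353333  40.04344061  72.96808711] 14.431760529760306 [-0.13  0.41  1.74 -0.    1.   -1.7 ]
```

View pics/e.png

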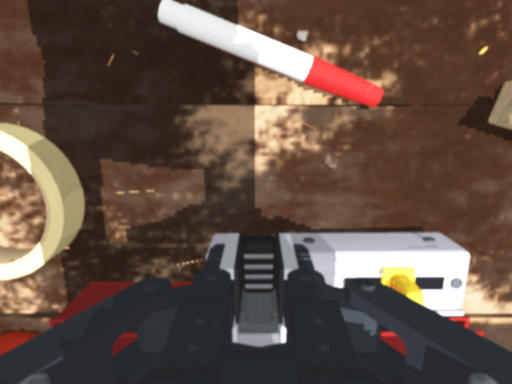

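The lever is up in the pinch: grip top at about z 90, with the pivot region still at its original height. Now I'll pull round the lid hinge.

```bash
python3 -m creep '[{"jaw":-1,"dx":-0.1,"dy":0,"dz":-1,"wx":0,"wy":0,"wz":0},{"jaw":-1,"dx":-0.2,"dy":0,"dz":-1.1,"wx":0,"wy":0,"wz":0},{"jaw":-1,"dx":-0.3,"dy":0,"dz":-1.05,"wx":0,"wy":0,"wz":0},{"jaw":-1,"dx":-0.4,"dy":0,"dz":-1.05,"wx":0,"wy":0,"wz":0},{"jaw":-1,"dx":0,"dy":0,"dz":0,"wx":0,"wy":0,"wz":0},{"jaw":-1,"dx":0,"dy":0,"dz":0,"wx":0,"wy":0,"wz":0}]'
cat > l.py <<'E'
from h import *
# lid angle from side/scene clouds: red points fit plane
for n in ["scene","side"]:
    p,d,W=cloud(n); q=p.astype(int)
    m=(q[...,0]>70)&(q[...,0]>2.5*q[...,1])&(q[...,0]>2.5*q[...,2])&(d>0)
    w=W[m]; w=w[(w[:,0]>540)&(w[:,0]<790)&(abs(w[:,1]-40)<125)&(w[:,2]>52)]
    best=None; rng=np.random.default_rng(0)
    for a in np.arange(-.05,1.7,.02):
        h=(w[:,0]-765.7)*np.sin(a)+(w[:,2]-49)*np.cos(a); c=(abs(h-22)<2.5).sum()
        if best is None or c>best[0]: best=(c,a)
    print(n,len(w),"lid angle %.2f inliers %d"%(best[1],best[0]))
    cv2.imwrite("pics/l_%s_%d.png"%(n,sense()["t"]*100),p[:,:,::-1])
E
python3 l.py
```

```text
t: 14.65
position: [552.0, 40.2, 116.4]
tcp_rot: [-0.001, 1.0, -0.0, -0.005]
force: [-16.6, -2.6, 4.4]
width: 14.2
gripper_force: 59.9
scene 1844 lid angle 0.29 inliers 1236
side 3833 lid angle 0.29 inliers 3086
```

```bash
python3 -m creep '[{"jaw":-1,"dx":-0.3,"dy":0,"dz":-1.07,"wx":0,"wy":0,"wz":0},{"jaw":-1,"dx":-0.4,"dy":0,"dz":-1.05,"wx":0,"wy":0,"wz":0},{"jaw":-1,"dx":-0.5,"dy":0,"dz":-1.02,"wx":0,"wy":0,"wz":0},{"jaw":-1,"dx":-0.5,"dy":0,"dz":-1,"wx":0,"wy":0,"wz":0},{"jaw":-1,"dx":-0.6,"dy":0,"dz":-0.97,"wx":0,"wy":0,"wz":0},{"jaw":-1,"dx":-0.6,"dy":0,"dz":-0.94,"wx":0,"wy":0,"wz":0},{"jaw":-1,"dx":-0.7,"dy":0,"dz":-0.91,"wx":0,"wy":0,"wz":0},{"jaw":-1,"dx":0,"dy":0,"dz":0,"wx":0,"wy":0,"wz":0}]'
python3 l.py
```

```text
t: 15.55
position: [596.8, 40.3, 187.7]
tcp_rot: [0.0, 1.0, 0.0, 0.003]
force: [6.0, 1.5, -3.5]
width: 14.6
gripper_force: 59.7
scene 872 lid angle 0.57 inliers 191
side 1826 lid angle 0.67 inliers 995
```

```bash
python3 -m creep '[{"jaw":-1,"dx":-0.75,"dy":0,"dz":-0.84,"wx":0,"wy":0,"wz":0},{"jaw":-1,"dx":-0.79,"dy":0,"dz":-0.8,"wx":0,"wy":0,"wz":0},{"jaw":-1,"dx":-0.83,"dy":0,"dz":-0.76,"wx":0,"wy":0,"wz":0},{"jaw":-1,"dx":-0.87,"dy":0,"dz":-0.72,"wx":0,"wy":0,"wz":0},{"jaw":-1,"dx":-0.9,"dy":0,"dz":-0.68,"wx":0,"wy":0,"wz":0},{"jaw":-1,"dx":-0.94,"dy":0,"dz":-0.63,"wx":0,"wy":0,"wz":0},{"jaw":-1,"dx":-0.97,"dy":0,"dz":-0.58,"wx":0,"wy":0,"wz":0},{"jaw":-1,"dx":0,"dy":0,"dz":0,"wx":0,"wy":0,"wz":0}]'
python3 l.py; ls pics
```

```text
t: 16.45
position: [655.2, 40.6, 235.4]
tcp_rot: [-0.0, 1.0, 0.001, 0.0]
force: [4.8, 1.3, -9.7]
width: 14.1
gripper_force: 59.6
scene 2422 lid angle 1.01 inliers 1293
side 1501 lid angle 0.91 inliers 358
a.png
b.png
c.png
d.png
e.png
l_scene_1470.png
l_scene_1560.png
l_scene_1650.png
l_side_1475.png
l_side_1565.png
l_side_1655.png
```

```bash
python3 -m creep '[{"jaw":-0.2,"dx":0,"dy":0,"dz":0,"wx":0,"wy":0,"wz":0},{"jaw":-0.2,"dx":0,"dy":0,"dz":0,"wx":0,"wy":0,"wz":0},{"jaw":-0.2,"dx":0,"dy":0,"dz":0,"wx":0,"wy":0,"wz":0},{"jaw":-0.2,"dx":0,"dy":0,"dz":-1,"wx":0,"wy":0,"wz":0},{"jaw":-0.2,"dx":0,"dy":0,"dz":-3,"wx":0,"wy":0,"wz":0},{"jaw":-0.2,"dx":0,"dy":0,"dz":-3,"wx":0,"wy":0,"wz":0},{"jaw":-0.2,"dx":2,"dy":0,"dz":-1,"wx":0,"wy":0,"wz":0},{"jaw":-0.2,"dx":4,"dy":0,"dz":0,"wx":0,"wy":0,"wz":0}]'
python3 -m creep '[{"jaw":-0.2,"dx":4,"dy":0,"dz":0,"wx":0,"wy":0,"wz":0},{"jaw":-0.2,"dx":4,"dy":0,"dz":0,"wx":0,"wy":0,"wz":0},{"jaw":-0.2,"dx":0,"dy":0,"dz":0,"wx":0,"wy":0,"wz":0},{"jaw":-0.2,"dx":0,"dy":0,"dz":0,"wx":0,"wy":0,"wz":0},{"jaw":-0.2,"dx":0,"dy":0,"dz":0,"wx":0,"wy":0,"wz":0}]'
python3 l.py; cp pics/l_scene_1[789]*.png pics/f.png; ls pics|tail -3
```

```text
t: 17.35
position: [596.1, 39.4, 318.8]
tcp_rot: [0.0, 1.0, -0.0, 0.003]
force: [0.3, -0.0, 0.6]
width: 33.6
gripper_force: 0.0
t: 17.85
position: [515.2, 39.8, 316.9]
tcp_rot: [0.0, 1.0, -0.0, 0.001]
force: [-0.0, 0.7, -0.6]
width: 34.0
gripper_force: 0.0
scene 2444 lid angle 1.01 inliers 1294
side 1538 lid angle 0.91 inliers 372
l_side_1565.png
l_side_1655.png
l_side_1795.png
```

View pics/f.png

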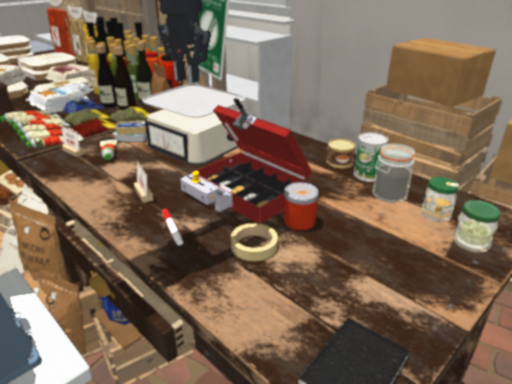

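The lid stands open by itself at about 1.0 rad (around 265,140). The jar, stand, tape and pen are where they were, and the gripper is clear.

```bash
python3 -c "
from cell import *
print(finish_job())"
```

```text
the job is handed in; nothing more can be done
None
```

The job is handed in: the tab was pushed home gently (peak reading about 12 N), the latch was lifted, and the lid stands open by itself at about 0.9–1.0 rad (about 52–58°) with the jar, price stand, tape roll and pen left where they were; no verdict was returned.

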